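# Wedge the sensor carriage onto the tapered way

## Task

Mount the sensor on the small optical bench: set the carriage's dovetailed foot, narrow end first, on the bed in front of the two steel cheeks, and slide it in until it wedges tight. Push it home by feel with about 12 newtons, never more than about 25, and let go: it must sit flat and stay jammed. Leave the beaker, tip box and bottle alone.

Things in the scene. Friction and masses are not known exactly. Their poses are not given: they have to be found in the camera images.
- carriage_grip (a point): Centre of the grey grip housing of the loose sensor carriage (0.25 to 0.42 kg), 42 mm above its flat underside. Housing: 32 mm (x) by 26 mm (y), 14 to 62 mm above the underside, a lens on its +x face; it stands on the middle of the foot. x points to the foot's narrow end, z up. Starts upright on the table.
- carriage: The same carriage; origin: centre of the underside of its aluminium dovetail foot, same axes. Foot 63 mm long, 14 mm high, symmetrical; underside 49 mm wide at the rear (-x), 39 mm at the narrow front (+x); flanks lean in by 20 degrees. Pushed from behind on the housing it centres itself between the cheeks; held tight and off line it binds on one cheek too early.
- way: Fixed optical bench. Grey bed plate 116 mm wide, 20 mm thick, from x = -120 to +165 mm; origin on its underside, on the way's centre line. z up; x is the direction in which the carriage slides in. Open bed from x = -120 to -20, steel cheeks from -20 to +110, a lamp block 50 mm high from 128 to 164 mm.
- way_mouth (a point): Middle of the way's wide end, on top of the bed between the ends of the cheeks (way x = -20 mm), axes as the way's. Gap there 52 to 56 mm at the bed. Past it the carriage slides freely, then wedges with its origin between way x = 34 and 57 mm: the +y cheek is an adjustable gib set up to 1.5 mm in or out, so the spot is found only by feel.
- cheek: Fixed steel cheek at the way's -y side; origin on the way's centre line on top of the bed, not in the cheek. Cheeks are up to 16 mm high, undercut by 20 degrees, converge by 4.5 degrees each, like the foot. Oiled: friction about 0.2; free sliding takes 1 N, then the push climbs past 12 N in 1 to 2 mm and the wedge locks itself, up to 1 mm off centre.
- beaker: Bystander: a glass beaker, 68 mm across and 90 mm high, origin at the centre of its underside.
- tipbox: Bystander: a box of pipette tips, 86 by 125 by 67 mm, origin at the centre of its underside.
- bottle: Bystander: an amber bottle, 60 mm across and 130 mm high, origin at the centre of its underside.
There are look-alikes about, which are no part of the job. What is shaped like the carriage but purple is not meant.

How it is judged:
By the outcome, as a careful person would: the job done as asked, in the order asked, and still so for the second after the job is handed in, with the robot touching nothing.
It also fails if it takes over 67 s, if anything falls off the work surface, if the arm or the gripper's body presses on something with over 40 N, if the wrist force passes 120 N, or if a joint passes its speed limit or range.

## Robot

A 6-joint arm with a two-finger parallel gripper is mounted at the origin on the work surface. World frame = base frame: x ahead of the robot, y to its left, z up, the work surface at z = 0. Lengths are in m, angles in rad, forces in N, time in s.
With the tool pointing down it reaches from about 0.375 to 0.9 m from the base axis. Payload 3.1 kg.
Tool frame: the origin (TCP) lies on the centre line of the jaws, within the pads' length; the fingertips stand arm.tips_ahead ahead of it and the grasp point (between the pads) lies 11 mm behind it (arm.tips_ahead is the distance from the TCP to the fingertips, in m); z points along the fingers, y is the line along which they close (so a half turn about z gives the same grasp; the last joint's range is limited). The gripper opens to 87 mm and grips with 3 to 60 N. Pads are 19 mm wide; open, the fingers measure 117 mm over their backs; the gripper's body (75 mm by 190 mm) begins 51 mm behind the grasp point.
Start: joints at [1.137, 0.527, 1.433, -0, 1.181, -0.178], TCP at [0.158, 0.605, 0.231] pointing down, gripper open.
Joint ranges: [-3.08, 3.08], [-0.75, 2.2], [0.22, 2.44], [-1.43, 4.57], [0, 2.65], [-2.85, 2.85]. Speed limits (rad/s): [2.79, 2.79, 3.14, 3.14, 3.14, 3.14].

## Interface

Orientations are given as a unit quaternion [x, y, z, w].
In Python, from cell import arm, cams, job gives the robot as it stands. The module is installed in compiled form; this text tells all that it offers.
- The arm moves only by the tool send_rows, never from a script. Its argument "commands" is a list of rows, each an object with "linear": the shift along the tool's x, y, z in cm, a list of three; "spin": the turn about the tool's z in degrees; "jaw": the opening, from -1 (shut) to 1 (fully open). In form: [{"linear": [dx, dy, dz], "spin": spin, "jaw": jaw}, ...]. A call has 1 to 5 rows; each row shifts and turns the commanded pose from where the row before left it, along the tool's axes as they then stand; what a row does not reach is not made up. A row lasts 1/10 s, in which the tool goes at most 50 mm and 8.59 degrees, less where a joint would pass 70% of its speed; a pose out of reach is approached as far as the arm can. A call is refused whole if a number of a shift passes 5 or a number of a turn 8.59, either way. A call with a gripper value outside its range is refused whole. The fingers move at their own pace and stop on an object; "grip_force" is the grip in N (left out, the last holds). Time passes only in rows, so rows that do not move let the fingers close. It gives the time, the measured TCP pose, the force, the opening and the grip force at its end, in the units of the state.
- arm.state(): the state, without advancing time (a new reading comes with each control period).
- cams.capture(name): name is "side" or "top"; returns a dict with "frame" (400x640x3 uint8, red, green, blue), "fx", "fy", "cx", "cy" (pixels), "dist_coeffs" ([k1, k2, p1, p2, k3] as OpenCV has them; the pictures are not rectified), "xyz" and "orientation" of the camera in the world. Camera axes: x right, y down, z forward; pixel columns grow to the right and rows downward; lengths in m; the calibration is good to about 2 mm. A picture is of the moment at which its call begins. There is no depth.
- job.hand_in(): hands the job in; it is judged then, once.
The state is a dict: "time": time; "qpos": joint angles; "qvel": joint speeds; "joint_torque": joint torques, N m; "ee_pos": TCP position; "tool_rot": TCP orientation; "ft_force": force on the tool from outside, world axes, zero at the start; "ft_torque": the same for the moment, N m; "grip_width": opening from 0.0 (shut) to 1.0 (fully open); "gripper_force": force on a finger pad.
Only numpy, scipy, OpenCV 4.12 (cv2) and the standard library are available. Lean on these libraries where they do the work, as an engineer would, in place of code of your own. Each camera call takes 0.05 s, during which the arm holds its last target. There are 200 camera calls.

## Working session

There is one attempt and no reset: what is moved stays moved. The work goes in short steps, Python scripts to look and compute and a tool call to move; the robot and the scene stay as the last step left them, time stands still between calls to the robot, and variables do not carry over. Pictures are saved under pics/ and viewed, at most 10 in all, crops included, and the job is handed in when it is done.

Besides the shell and the picture viewer there is one more tool, called after "Call:" as name(argument=value, ...), one argument or row to a line, values as JSON. send_rows: Moves the arm, as the interface text tells. Its arguments: {"type":"object","properties":{"commands":{"type":"array"},"grip_force":{"type":"number"}},"required":["commands"]}

```bash
mkdir -p pics
cat > h.py <<'E'
import numpy as np, cv2
from scipy.spatial.transform import Rotation as R
from cell import arm, cams, job
def cap(n,fn=None):
    c=cams.capture(n)
    if fn: cv2.imwrite('pics/'+fn,c['frame'][:,:,::-1])
    return c
def ray(c,uv):
    K=np.array([[c['fx'],0,c['cx']],[0,c['fy'],c['cy']],[0,0,1.]])
    p=cv2.undistortPoints(np.array(uv,float).reshape(-1,1,2),K,np.array(c['dist_coeffs'],float))[:,0]
    d=np.c_[p,np.ones(len(p))]
    return np.array(c['xyz']),R.from_quat(c['orientation']).apply(d)
def plane(c,uv,z):
    o,d=ray(c,uv); return o+d*((z-o[2])/d[:,2])[:,None]
def proj(c,P):
    K=np.array([[c['fx'],0,c['cx']],[0,c['fy'],c['cy']],[0,0,1.]])
    q=R.from_quat(c['orientation']).inv().apply(np.atleast_2d(P)-np.array(c['xyz']))
    return cv2.projectPoints(q,np.zeros(3),np.zeros(3),K,np.array(c['dist_coeffs'],float))[0][:,0]
E
python3 - <<'E'
from h import *
for n in('top','side'):
    c=cap(n,n+'0.png'); print(n,c['xyz'],R.from_quat(c['orientation']).as_matrix().round(2).tolist(),c['fx'])
s=arm.state();print(s, arm.tips_ahead)
E
```

```text
top [0.46844873 0.02367142 1.09565106] [[0.02, -0.99, 0.1], [-1.0, -0.02, 0.02], [-0.02, -0.1, -0.99]] 409.78748519132074
side [0.23628781 0.62722131 0.61542446] [[-0.88, -0.29, 0.37], [-0.47, 0.56, -0.68], [-0.0, -0.77, -0.63]] 400.58058374067633
{'time': 0.1, 'qpos': array([ 1.13651185e+00,  5.28395593e-01,  1.43376690e+00,  1.44243786e-05,
        1.18141525e+00, -1.78545730e-01]), 'qvel': array([ 0.00082074, -0.00351563, -0.00406144,  0.00034857,  0.00022808,
        0.00198166]), 'joint_torque': array([-1.17559316e-04, -4.40987742e+01, -1.77148980e+01,  6.34862389e-02,
        5.33889933e-02, -6.15782574e-05]), 'ee_pos': array([0.15781965, 0.60407972, 0.22965804]), 'tool_rot': array([ 1.27523861e-01,  9.91835006e-01, -9.44298515e-04, -3.05751918e-04]), 'ft_force': array([-0.36496533, -0.4879729 ,  0.03297875]), 'ft_torque': array([0.01161311, 0.03497445, 0.01389405]), 'gripper_force': 0.0, 'grip_width': 0.9993311449028498} 0.008
```

View pics/top0.png

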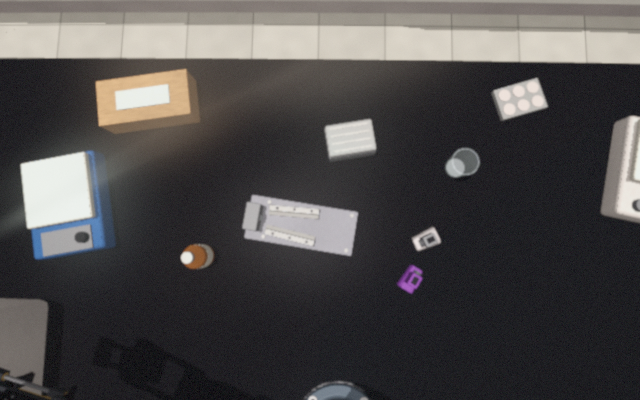

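View pics/side0.png

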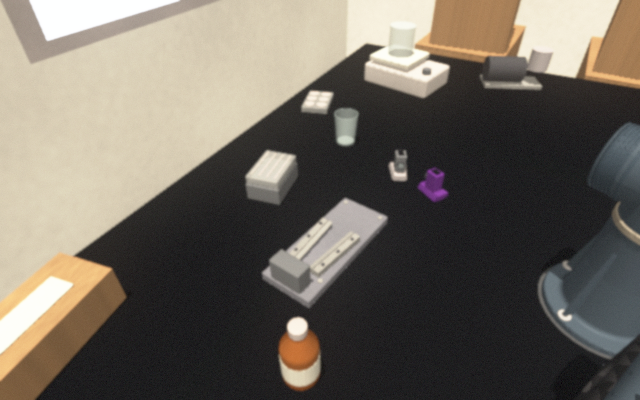

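The top view shows the bed with its lamp block at the left (250,217) and open bed at the right (340,228). The carriage is at (427,240), the purple decoy at (411,279), the beaker at (465,162), the tip box at (350,140) and the bottle at (197,257). The side view shows the carriage at (399,165).

Run:
```python
from h import *
t=cap('top');s=cap('side')
a=cv2.resize(t['frame'][220:262,400:456],None,fx=7,fy=7,interpolation=cv2.INTER_CUBIC)
b=cv2.resize(s['frame'][142:187,375:431],None,fx=7,fy=7,interpolation=cv2.INTER_CUBIC)
a=cv2.resize(a,(392,300));b=cv2.resize(b,(392,315))[:300]
cv2.imwrite('pics/crop.png',np.hstack([a,b])[:,:,::-1])
# bed
def blob(c,box,thr):
    x0,y0,x1,y1=box; g=c['frame'].min(2); m=np.zeros_like(g); m[y0:y1,x0:x1]=(g[y0:y1,x0:x1]>thr)*255
    cs=cv2.findContours(m,cv2.RETR_EXTERNAL,cv2.CHAIN_APPROX_NONE)[0]; return max(cs,key=cv2.contourArea)[:,0]
k=blob(t,(235,185,365,262),75)
q=cv2.approxPolyDP(k.reshape(-1,1,2),6,True)[:,0];print('bedpoly',q.tolist())
P=plane(t,k,0.02)[:,:2].astype(np.float32)
r=cv2.minAreaRect(P);print('bed rect',r);
print(plane(t,q,0.02).round(4).tolist())
k=blob(t,(405,222,448,256),90)
P=plane(t,k,0.014)[:,:2].astype(np.float32);print('foot+housing',cv2.minAreaRect(P))
print(k.min(0),k.max(0))
```

```text
bedpoly [[246, 202], [244, 238], [352, 253], [357, 211], [257, 194]]
bed rect ((0.5084823966026306, 0.11030207574367523), (0.29919084906578064, 0.12257152050733566), 81.47467803955078)
[[0.5647, 0.2518, 0.02], [0.4697, 0.2535, 0.02], [0.4362, -0.03, 0.02], [0.5459, -0.0419, 0.02], [0.5865, 0.2233, 0.02]]
foot+housing ((0.47485414147377014, -0.22271627187728882), (0.04630056396126747, 0.07060752063989639), 26.361282348632812)
[412 227] [440 250]
```

View pics/crop.png

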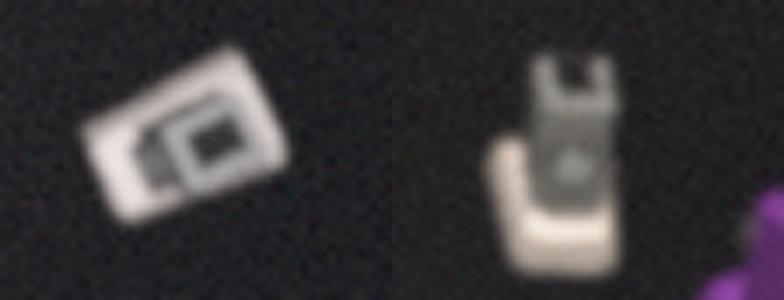

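The crop shows the lens on the left end in the top view, facing the side camera, and the left end of the foot is the narrower one. So the carriage x axis points image-left and slightly down, a yaw of about 116° in the world.

```bash
cat >> h.py <<'E'
def blob(c,box,thr):
    x0,y0,x1,y1=box; g=cv2.GaussianBlur(c['frame'],(3,3),0).min(2); m=np.zeros_like(g); m[y0:y1,x0:x1]=(g[y0:y1,x0:x1]>thr)*255
    cs=cv2.findContours(m,cv2.RETR_EXTERNAL,cv2.CHAIN_APPROX_NONE)[0]; return max(cs,key=cv2.contourArea)[:,0]
E
python3 - <<'E'
from h import *
t=cap('top');s=cap('side')
print('bed level',t['frame'][228,335],t['frame'][175,300])
k=blob(t,(235,185,365,262),85)
P=plane(t,k,0.02)[:,:2]
def line(P):
    l=cv2.fitLine(P.astype(np.float32),cv2.DIST_HUBER,0,.01,.01)[:,0]; return l*(1 if l[1]>0 else -1) if 0 else l
def seg(P,a,b,w=.008,trim=.02):
    a=np.array(a);b=np.array(b);L=np.linalg.norm(b-a);d=(b-a)/L;n=np.array([-d[1],d[0]])
    u=(P-a)@d;v=(P-a)@n; return P[(u>trim)&(u<L-trim)&(abs(v)<w)]
near=line(seg(P,(.4362,-.03),(.4657,.22))); far=line(seg(P,(.5459,-.0419),(.581,.19))); end=line(seg(P,(.4362,-.03),(.5459,-.0419)))
for n,l in zip(('near','far','end'),(near,far,end)): print(n,np.degrees(np.arctan2(l[1],l[0]))%180,l[2:].round(4))
def inter(a,b):
    t=np.linalg.solve(np.c_[a[:2],-b[:2]],b[2:]-a[2:]);return a[2:]+t[0]*a[:2]
A=inter(near,end);B=inter(far,end);print('corners',A,B,np.linalg.norm(A-B))
d=near[:2]*np.sign(near[1])+far[:2]*np.sign(far[1]);d/=np.linalg.norm(d)
M=(A+B)/2;org=M+.12*d;print('yaw',np.degrees(np.arctan2(d[1],d[0])),'org',org,'end mid',M)
# side check
k=blob(s,(255,190,395,305),95);q=cv2.approxPolyDP(k.reshape(-1,1,2),6,True)
print('side',np.c_[q[:,0],plane(s,q[:,0],.02)[:,:2].round(4)].tolist())
k=blob(t,(405,222,448,256),70);print('car',cv2.minAreaRect(plane(t,k,.007)[:,:2].astype(np.float32)))
E
```

```text
bed level [188 185 189] [54 53 54]
near 81.71894 [0.4469 0.1013]
far 81.6773 [0.5635 0.0745]
end 171.50356 [ 0.4922 -0.0372]
corners [ 0.42812166 -0.02765875] [ 0.5459472  -0.04526042] 0.11913302
yaw 81.69812 org [0.5043611  0.08228294] end mid [ 0.48703444 -0.03645959]
side [[385.0, 215.0, 0.4377, -0.0284], [344.0, 198.0, 0.5455, -0.04], [262.0, 274.0, 0.583, 0.241], [309.0, 304.0, 0.4691, 0.2586]]
car ((0.47494110465049744, -0.22427965700626373), (0.048949677497148514, 0.07345537096261978), 26.35563850402832)
```

Call:
send_rows(
  commands=[
    {"linear":[-1,-4.8,0],"spin":8,"jaw":1},
    {"linear":[-2,-4.5,0],"spin":8,"jaw":1},
    {"linear":[-2.5,-4.2,0],"spin":8,"jaw":1},
    {"linear":[-3,-3.9,0],"spin":8,"jaw":1},
    {"linear":[-3.5,-3.5,0],"spin":8,"jaw":1},
  ],
)

```text
time: 0.8
ee_pos: [0.1542, 0.3572, 0.2306]
tool_rot: [0.461, 0.887, 0.0, 0.0]
ft_force: [0.5, -0.7, 0.1]
grip_width: 0.998
gripper_force: 0.0
```

Call:
send_rows(
  commands=[
    {"linear":[-3,3.8,0],"spin":4.3,"jaw":1},
    {"linear":[-3.3,3.5,0],"spin":4.3,"jaw":1},
    {"linear":[-4,2.8,0],"spin":0,"jaw":1},
    {"linear":[-4.5,2,0],"spin":0,"jaw":1},
    {"linear":[-4.8,1,0],"spin":0,"jaw":1},
  ],
)

```text
time: 1.3
ee_pos: [0.3645, 0.2528, 0.2309]
tool_rot: [0.524, 0.852, 0.001, 0.001]
ft_force: [0.4, -0.5, -0.2]
grip_width: 1.002
gripper_force: 0.0
```

Call:
send_rows(
  commands=[
    {"linear":[-4.8,0.5,0],"spin":0,"jaw":1},
    {"linear":[-4.8,0,0],"spin":0,"jaw":1},
    {"linear":[-4.8,-0.5,0],"spin":0,"jaw":1},
    {"linear":[-4.8,-1,0],"spin":0,"jaw":1},
    {"linear":[-4.8,-1,0],"spin":0,"jaw":1},
  ],
)

```text
time: 1.8
ee_pos: [0.4521, 0.0282, 0.2307]
tool_rot: [0.524, 0.851, 0.0, 0.0]
ft_force: [1.1, 0.2, 0.5]
grip_width: 0.996
gripper_force: 0.0
```

Call:
send_rows(
  commands=[
    {"linear":[-4.4,-2,0],"spin":0,"jaw":1},
    {"linear":[-4.4,-2,0],"spin":0,"jaw":1},
    {"linear":[-4.4,-2,2],"spin":0,"jaw":1},
    {"linear":[-4.4,-1.5,4],"spin":0,"jaw":1},
    {"linear":[-4,-0.8,4],"spin":0,"jaw":1},
  ],
)

```text
time: 2.3
ee_pos: [0.4725, -0.1872, 0.1438]
tool_rot: [0.525, 0.851, -0.0, 0.002]
ft_force: [0.3, 0.6, 0.2]
grip_width: 1.0
gripper_force: 0.0
```

Run:
```python
from h import *
s=cap('side');t=cap('top');st=arm.state();print(st['ee_pos'],R.from_quat(st['tool_rot']).as_matrix()[:2,0])
a=cv2.resize(t['frame'][200:290,380:470],(390,390));b=cv2.resize(s['frame'][90:220,340:470],(390,390))
cv2.imwrite('pics/over.png',np.hstack([a,b])[:,:,::-1])
```

```text
[ 0.47160458 -0.18805692  0.13909165] [-0.44566992  0.89518614]
```

View pics/over.png

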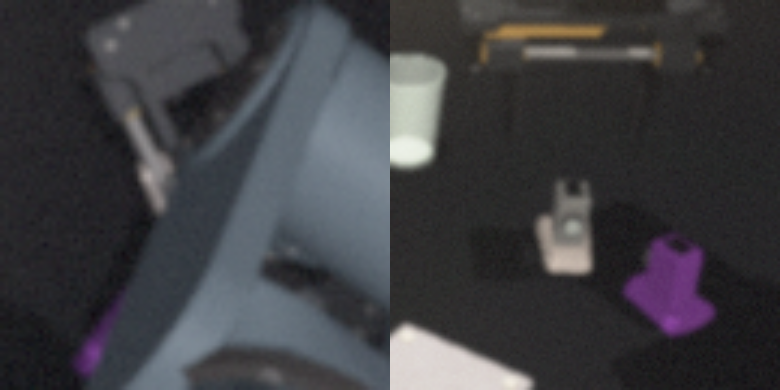

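The left (top) half shows the gripper above the carriage. The right (side) half shows the carriage upright near (572,230), with the lens facing the side camera, and purple clear of it. Next I go down.

Call:
send_rows(
  commands=[
    {"linear":[-2.4,-1.0,1],"spin":0,"jaw":1},
    {"linear":[-1,-0.3,2],"spin":0,"jaw":1},
    {"linear":[0,0,2],"spin":0,"jaw":1},
    {"linear":[0,0,2],"spin":0,"jaw":1},
    {"linear":[0,0,1],"spin":0,"jaw":1},
  ],
)

```text
time: 2.9
ee_pos: [0.4753, -0.2198, 0.0632]
tool_rot: [0.524, 0.852, 0.0, -0.001]
ft_force: [-0.4, 1.1, 0.1]
grip_width: 1.004
gripper_force: 0.0
```

Run:
```python
from h import *
s=cap('side');st=arm.state();print(st['ee_pos'],st['ft_force'],R.from_quat(st['tool_rot']).as_matrix()[:2,0])
cv2.imwrite('pics/o2.png',cv2.resize(s['frame'][90:220,340:470],(520,520))[:,:,::-1])
```

```text
[ 0.47487877 -0.21951172  0.06231373] [-0.47636739  0.13748927  0.23818303] [-0.45037304  0.89283554]
```

View pics/o2.png

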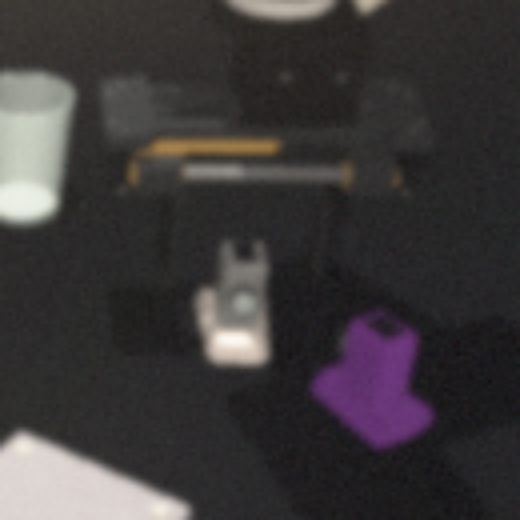

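The housing, around (243,285), sits between the two dark fingers at x≈165 and 325, with nothing touching. I lower the arm and grip.

Call:
send_rows(
  commands=[
    {"linear":[-0.3,0,1.6],"spin":0,"jaw":1},
    {"linear":[0,0,1.5],"spin":0,"jaw":1},
    {"linear":[0,0,0],"spin":0,"jaw":0},
    {"linear":[0,0,0],"spin":0,"jaw":-0.3},
    {"linear":[0,0,0],"spin":0,"jaw":-0.6},
  ],
  grip_force=18,
)

```text
time: 3.45
ee_pos: [0.4777, -0.2236, 0.034]
tool_rot: [0.524, 0.852, -0.0, 0.001]
ft_force: [0.4, 0.2, 0.1]
grip_width: 0.814
gripper_force: 0.0
```

Call:
send_rows(
  commands=[
    {"linear":[0,0,0],"spin":0,"jaw":-1},
    {"linear":[0,0,0],"spin":0,"jaw":-1},
    {"linear":[0,0,0],"spin":0,"jaw":-1},
    {"linear":[0,0,0],"spin":0,"jaw":-1},
    {"linear":[0,0,0],"spin":0,"jaw":-1},
  ],
)

```text
time: 3.95
ee_pos: [0.4771, -0.2234, 0.0329]
tool_rot: [0.524, 0.851, -0.0, 0.0]
ft_force: [-0.5, -0.3, 0.9]
grip_width: 0.352
gripper_force: 0.0
```

Call:
send_rows(
  commands=[
    {"linear":[0,0,0],"spin":0,"jaw":-1},
    {"linear":[0,0,0],"spin":0,"jaw":-1},
    {"linear":[0,0,0],"spin":0,"jaw":-1},
    {"linear":[0,0,0],"spin":0,"jaw":-1},
    {"linear":[0,0,0],"spin":0,"jaw":-1},
  ],
)

```text
time: 4.45
ee_pos: [0.4769, -0.2234, 0.0328]
tool_rot: [0.524, 0.852, -0.0, -0.0]
ft_force: [-1.7, -1.1, 1.1]
grip_width: 0.293
gripper_force: 17.9
```

Call:
send_rows(
  commands=[
    {"linear":[0,0,-1],"spin":0,"jaw":-1},
    {"linear":[0,0,-2],"spin":0,"jaw":-1},
    {"linear":[0,0,-2],"spin":0,"jaw":-1},
    {"linear":[0,0,-2],"spin":0,"jaw":-1},
    {"linear":[0,0,-1],"spin":0,"jaw":-1},
  ],
)

```text
time: 4.95
ee_pos: [0.4776, -0.2234, 0.1144]
tool_rot: [0.524, 0.851, 0.0, 0.001]
ft_force: [0.0, -0.2, -3.8]
grip_width: 0.297
gripper_force: 17.9
```

Run:
```python
from h import *
s=cap('side');st=arm.state();print(st['ee_pos'],st['ft_force'],st['gripper_force'],st['grip_width'],R.from_quat(st['tool_rot']).as_matrix()[:2,0])
cv2.imwrite('pics/o3.png',cv2.resize(s['frame'][90:220,340:470],(520,520))[:,:,::-1])
```

```text
[ 0.47810396 -0.22378975  0.11521347] [ 0.8429913  -0.26859036 -3.21814212] 17.897974542502197 0.2975811337532626 [-0.45005286  0.89299617]
```

View pics/o3.png

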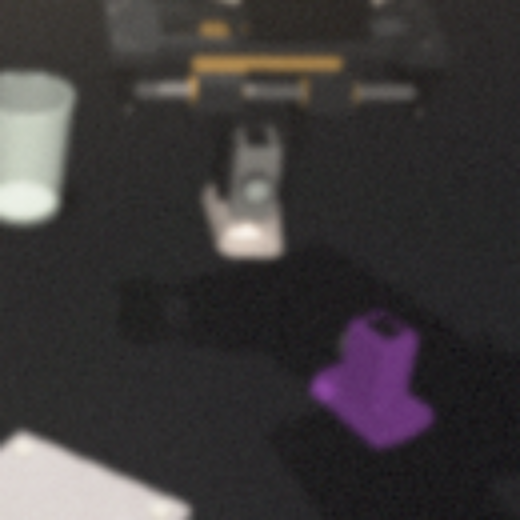

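The carriage is lifted and hangs level at (250,200) between the fingers. Opening 25.9 mm matches the 26 mm housing. I turn it and carry it to the bed.

Call:
send_rows(
  commands=[
    {"linear":[1,1,0],"spin":7,"jaw":-1},
    {"linear":[2.2,1,0],"spin":7,"jaw":-1},
    {"linear":[3,0.5,0],"spin":7,"jaw":-1},
    {"linear":[3.5,0,0],"spin":7,"jaw":-1},
    {"linear":[3.5,0,0],"spin":7,"jaw":-1},
  ],
)

```text
time: 5.5
ee_pos: [0.4776, -0.0842, 0.112]
tool_rot: [0.758, 0.652, -0.001, -0.001]
ft_force: [0.7, -0.4, -4.0]
grip_width: 0.298
gripper_force: 17.9
```

```bash
cat > g.py <<'E'
from h import *
import sys
def go(tx,ty,tz,yaw):
    st=arm.state();p=st['ee_pos'];Rm=R.from_quat(st['tool_rot']).as_matrix()
    y=np.degrees(np.arctan2(Rm[1,0],Rm[0,0]))
    print('pos',p.round(4),'yaw',y.round(2),'spin',(y-yaw).round(2),'tool shift cm',(Rm.T@(np.array([tx,ty,tz])-p)*100).round(2),'F',st['ft_force'].round(2),'tilt',Rm[2].round(4))
if __name__=='__main__': go(*map(float,sys.argv[1:5]))
E
python3 g.py .497 .016 .060 81.7
```

```text
pos [ 0.4776 -0.0842  0.112 ] yaw 81.38 spin -0.32 tool shift cm [10.19  0.43  5.21] F [ 0.74 -0.35 -4.03] tilt [ 9.0e-04 -2.7e-03 -1.0e+00]
```

Call:
send_rows(
  commands=[
    {"linear":[3,0.2,0],"spin":-0.3,"jaw":-1},
    {"linear":[3,0.2,0],"spin":0,"jaw":-1},
    {"linear":[2.5,0,1],"spin":0,"jaw":-1},
    {"linear":[1.5,0,2],"spin":0,"jaw":-1},
    {"linear":[0,0,1],"spin":0,"jaw":-1},
  ],
)

```text
time: 6.0
ee_pos: [0.4957, 0.0149, 0.0712]
tool_rot: [0.753, 0.657, -0.001, -0.001]
ft_force: [0.7, -0.7, -4.2]
grip_width: 0.298
gripper_force: 17.9
```

Run:
```python
from h import *
from g import go
s=cap('side');t=cap('top');go(.497,.016,.0535,81.7)
a=cv2.resize(t['frame'][170:270,235:375],(560,400))[:,:390];a=cv2.resize(t['frame'][180:270,265:365],(400,360));b=cv2.resize(s['frame'][160:310,250:410],(384,360))
cv2.imwrite('pics/o4.png',np.hstack([a,b])[:,:,::-1])
```

```text
pos [0.4955 0.0131 0.0711] yaw 82.11 spin 0.41 tool shift cm [0.3  0.12 1.76] F [ 0.35 -0.23 -4.68] tilt [ 1.0e-04 -4.5e-03 -1.0e+00]
```

View pics/o4.png

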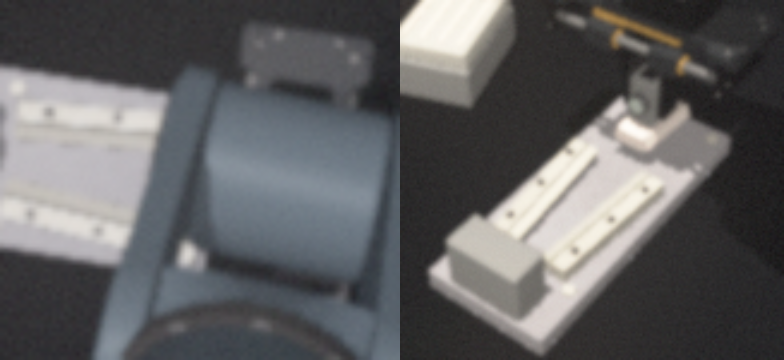

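The right (side) half shows the carriage hanging over the open bed with its foot front at about (638,135). It is in line with the cheek mouths at (595,150) and (660,185), narrow end toward them. I set it down gently.

Call:
send_rows(
  commands=[
    {"linear":[0.1,0.1,0.6],"spin":0.4,"jaw":-1},
    {"linear":[0,0,0.6],"spin":0,"jaw":-1},
    {"linear":[0,0,0.3],"spin":0,"jaw":-1},
    {"linear":[0,0,0.1],"spin":0,"jaw":-1},
    {"linear":[0,0,0],"spin":0,"jaw":-1},
  ],
)

```text
time: 6.6
ee_pos: [0.4981, 0.0133, 0.0568]
tool_rot: [0.757, 0.653, -0.0, -0.0]
ft_force: [-0.8, 0.1, -4.0]
grip_width: 0.298
gripper_force: 17.9
```

Call:
send_rows(
  commands=[
    {"linear":[0,0,0.1],"spin":0,"jaw":-1},
    {"linear":[0,0,0.05],"spin":0,"jaw":-1},
  ],
)

```text
time: 6.8
ee_pos: [0.4982, 0.0135, 0.0555]
tool_rot: [0.757, 0.654, 0.0, 0.0]
ft_force: [0.2, 0.3, -3.9]
grip_width: 0.299
gripper_force: 17.9
```

Call:
send_rows(
  commands=[
    {"linear":[0,0,0.1],"spin":0,"jaw":-1},
    {"linear":[0,0,0.08],"spin":0,"jaw":-1},
    {"linear":[0,0,0.05],"spin":0,"jaw":-1},
    {"linear":[0,0,0],"spin":0,"jaw":-1},
  ],
)

```text
time: 7.2
ee_pos: [0.4981, 0.0136, 0.0529]
tool_rot: [0.757, 0.654, -0.0, -0.0]
ft_force: [-0.2, 0.4, -3.9]
grip_width: 0.296
gripper_force: 17.9
```

Call:
send_rows(
  commands=[
    {"linear":[0,0,0.05],"spin":0,"jaw":-1},
    {"linear":[0,0,0.05],"spin":0,"jaw":-1},
    {"linear":[0,0,0],"spin":0,"jaw":-1},
  ],
)

```text
time: 7.5
ee_pos: [0.4982, 0.0136, 0.0528]
tool_rot: [0.757, 0.654, 0.0, 0.0]
ft_force: [-1.7, 1.0, 4.9]
grip_width: 0.299
gripper_force: 17.9
```

Call:
send_rows(
  commands=[
    {"linear":[0,0,0],"spin":0,"jaw":0},
    {"linear":[0,0,0],"spin":0,"jaw":0},
    {"linear":[0,0,0],"spin":0,"jaw":0},
    {"linear":[0,0,0],"spin":0,"jaw":0},
    {"linear":[0,0,0],"spin":0,"jaw":0},
  ],
)

```text
time: 8.0
ee_pos: [0.4982, 0.0136, 0.0519]
tool_rot: [0.757, 0.654, 0.0, 0.0]
ft_force: [0.7, 1.0, -0.7]
grip_width: 0.495
gripper_force: 0.0
```

Call:
send_rows(
  commands=[
    {"linear":[0,0,-1],"spin":0,"jaw":0},
    {"linear":[0,0,-2.5],"spin":0,"jaw":0},
    {"linear":[0,0,-2],"spin":0,"jaw":0},
    {"linear":[-2,0,0],"spin":0,"jaw":-1},
    {"linear":[-2.2,0,0],"spin":0,"jaw":-1},
  ],
)

```text
time: 8.5
ee_pos: [0.4927, -0.028, 0.1086]
tool_rot: [0.756, 0.654, 0.001, 0.001]
ft_force: [0.5, -0.1, -0.8]
grip_width: 0.397
gripper_force: 0.0
```

Call:
send_rows(
  commands=[
    {"linear":[0,0,0],"spin":0,"jaw":-1},
    {"linear":[0,0,0],"spin":0,"jaw":-1},
    {"linear":[0,0,0],"spin":0,"jaw":-1},
    {"linear":[0,0,0],"spin":0,"jaw":-1},
    {"linear":[0,0,0],"spin":0,"jaw":-1},
  ],
)

```text
time: 9.0
ee_pos: [0.4919, -0.0273, 0.1069]
tool_rot: [0.756, 0.654, -0.0, -0.0]
ft_force: [0.1, 0.5, 0.6]
grip_width: 0.021
gripper_force: 0.0
```

Run:
```python
from h import *
from g import go
s=cap('side');go(.497,.016,.051,81.7);print(arm.state()['grip_width'])
P=np.array([.4893,-.0353])+np.array([[0],[.052],[.1],[.24]])*np.array([.1444,.9895])
print(proj(s,np.c_[P,np.full(4,.02)]).round(1).tolist())
f=cv2.resize(s['frame'][160:310,250:410],(640,600),interpolation=cv2.INTER_CUBIC)
cv2.imwrite('pics/o5.png',f[:,:,::-1])
```

```text
pos [ 0.492  -0.0274  0.1069] yaw 81.69 spin -0.01 tool shift cm [ 4.37 -0.13  5.59] F [-0.58  0.75  0.05] tilt [ 1.e-04 -3.e-04 -1.e+00]
0.011127320263744049
[[365.1, 206.3], [352.6, 218.5], [340.3, 230.6], [298.9, 271.3]]
```

View pics/o5.png

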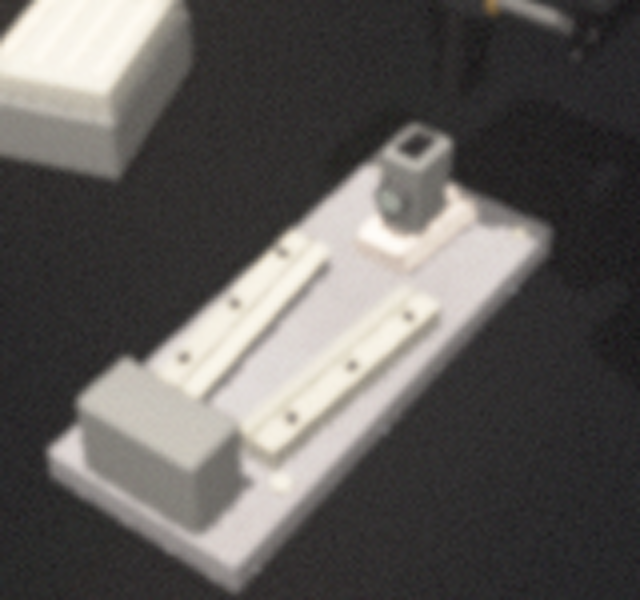

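The crop shows the carriage sitting flat on the open bed, lens toward the cheeks. The foot front is near (381,257), in line with the middle of the mouth at (365,281). The fingers are now behind it, so I lower them closed and push.

Call:
send_rows(
  commands=[
    {"linear":[0,-0.1,2],"spin":0,"jaw":-1},
    {"linear":[0,0,2],"spin":0,"jaw":-1},
    {"linear":[0,0,1.4],"spin":0,"jaw":-1},
    {"linear":[0.5,0,0.1],"spin":0,"jaw":-1},
    {"linear":[0,0,0],"spin":0,"jaw":-1},
  ],
)

```text
time: 9.55
ee_pos: [0.4916, -0.0221, 0.0518]
tool_rot: [0.757, 0.654, -0.0, -0.0]
ft_force: [0.1, -0.5, 0.6]
grip_width: -0.002
gripper_force: 0.0
```

Call:
send_rows(
  commands=[
    {"linear":[0.5,0,0],"spin":0,"jaw":-1},
    {"linear":[0.5,0,0],"spin":0,"jaw":-1},
    {"linear":[0.5,0,0],"spin":0,"jaw":-1},
    {"linear":[0.5,0,0],"spin":0,"jaw":-1},
    {"linear":[0.5,0,0],"spin":0,"jaw":-1},
  ],
)

```text
time: 10.05
ee_pos: [0.4957, 0.0022, 0.0524]
tool_rot: [0.757, 0.654, 0.0, 0.0]
ft_force: [-0.1, -1.2, 0.8]
grip_width: 0.008
gripper_force: 0.5
```

Call:
send_rows(
  commands=[
    {"linear":[0.5,0,0],"spin":0,"jaw":-1},
    {"linear":[0.5,0,0],"spin":0,"jaw":-1},
    {"linear":[0.5,0,0],"spin":0,"jaw":-1},
    {"linear":[0.5,0,0],"spin":0,"jaw":-1},
    {"linear":[0.5,0,0],"spin":0,"jaw":-1},
  ],
)

```text
time: 10.55
ee_pos: [0.499, 0.027, 0.052]
tool_rot: [0.757, 0.654, -0.0, -0.0]
ft_force: [-0.2, -0.3, 1.1]
grip_width: 0.005
gripper_force: 0.5
```

Call:
send_rows(
  commands=[
    {"linear":[0.5,0,0],"spin":0,"jaw":-1},
    {"linear":[0.5,0,0],"spin":0,"jaw":-1},
    {"linear":[0.5,0,0],"spin":0,"jaw":-1},
    {"linear":[0.5,0,0],"spin":0,"jaw":-1},
    {"linear":[0.4,0,0],"spin":0,"jaw":-1},
  ],
)

```text
time: 11.05
ee_pos: [0.5025, 0.0508, 0.052]
tool_rot: [0.757, 0.654, -0.0, -0.0]
ft_force: [0.1, -1.8, 0.8]
grip_width: 0.007
gripper_force: 0.5
```

Call:
send_rows(
  commands=[
    {"linear":[0.4,0,0],"spin":0,"jaw":-1},
    {"linear":[0.4,0,0],"spin":0,"jaw":-1},
    {"linear":[0.3,0,0],"spin":0,"jaw":-1},
    {"linear":[0.3,0,0],"spin":0,"jaw":-1},
    {"linear":[0.3,0,0],"spin":0,"jaw":-1},
  ],
)

```text
time: 11.55
ee_pos: [0.505, 0.0674, 0.052]
tool_rot: [0.757, 0.654, -0.0, -0.0]
ft_force: [-0.3, -1.1, -0.9]
grip_width: 0.011
gripper_force: 0.4
```

Run:
```python
from h import *
from g import go
s=cap('side');go(.5055,.075,.052,81.7)
f=cv2.resize(s['frame'][160:310,250:410],(640,600),interpolation=cv2.INTER_CUBIC)
cv2.imwrite('pics/o6.png',f[:,:,::-1])
```

```text
pos [0.505  0.0678 0.052 ] yaw 81.64 spin -0.06 tool shift cm [ 0.72 -0.06 -0.  ] F [0.54 0.11 0.5 ] tilt [ 3.e-04 -0.e+00 -1.e+00]
```

View pics/o6.png

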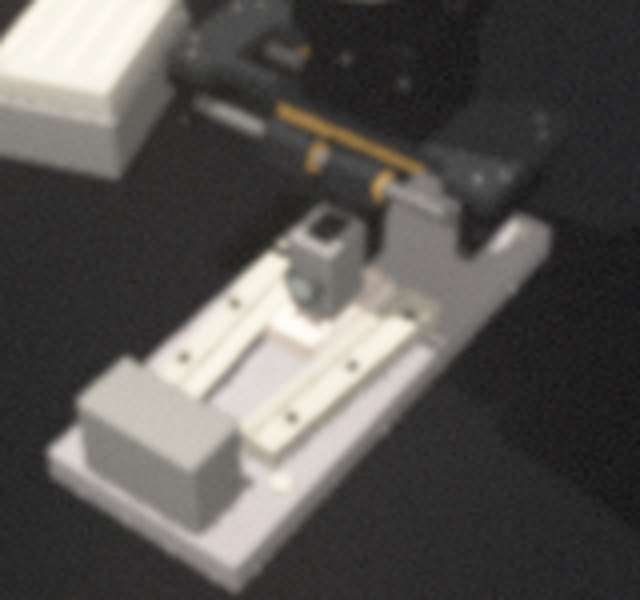

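The carriage is between the cheeks, upright and straight, with its housing at (325,265). The fingers are behind it and the push force is near zero. From here I push slower, by feel.

Call:
send_rows(
  commands=[
    {"linear":[0.2,0,0],"spin":0,"jaw":-1},
    {"linear":[0.2,0,0],"spin":0,"jaw":-1},
    {"linear":[0.2,0,0],"spin":0,"jaw":-1},
    {"linear":[0.2,0,0],"spin":0,"jaw":-1},
    {"linear":[0.2,0,0],"spin":0,"jaw":-1},
  ],
)

```text
time: 12.1
ee_pos: [0.5064, 0.0772, 0.052]
tool_rot: [0.757, 0.654, -0.0, -0.0]
ft_force: [0.1, -1.3, -0.6]
grip_width: 0.007
gripper_force: 0.4
```

Call:
send_rows(
  commands=[
    {"linear":[0.2,0,0],"spin":0,"jaw":-1},
    {"linear":[0.2,0,0],"spin":0,"jaw":-1},
    {"linear":[0.2,0,0],"spin":0,"jaw":-1},
    {"linear":[0.1,0,0],"spin":0,"jaw":-1},
    {"linear":[0.1,0,0],"spin":0,"jaw":-1},
  ],
)

```text
time: 12.6
ee_pos: [0.5073, 0.0851, 0.052]
tool_rot: [0.757, 0.654, -0.0, -0.0]
ft_force: [-1.4, -0.8, -0.1]
grip_width: 0.003
gripper_force: 0.6
```

Call:
send_rows(
  commands=[
    {"linear":[0.1,0,0],"spin":0,"jaw":-1},
    {"linear":[0.1,0,0],"spin":0,"jaw":-1},
    {"linear":[0.1,0,0],"spin":0,"jaw":-1},
    {"linear":[0.1,0,0],"spin":0,"jaw":-1},
  ],
)

```text
time: 13.0
ee_pos: [0.5082, 0.089, 0.052]
tool_rot: [0.757, 0.654, -0.0, -0.0]
ft_force: [-1.2, -0.7, -0.1]
grip_width: 0.006
gripper_force: 0.6
```

Call:
send_rows(
  commands=[
    {"linear":[0.1,0,0],"spin":0,"jaw":-1},
    {"linear":[0.1,0,0],"spin":0,"jaw":-1},
  ],
)

```text
time: 13.2
ee_pos: [0.5085, 0.091, 0.052]
tool_rot: [0.757, 0.654, -0.0, -0.0]
ft_force: [-1.8, -1.1, -0.1]
grip_width: 0.008
gripper_force: 0.6
```

Call:
send_rows(
  commands=[
    {"linear":[0.1,0,0],"spin":0,"jaw":-1},
    {"linear":[0.1,0,0],"spin":0,"jaw":-1},
  ],
)

```text
time: 13.4
ee_pos: [0.5087, 0.093, 0.052]
tool_rot: [0.757, 0.654, -0.0, -0.0]
ft_force: [-0.5, -0.9, -0.3]
grip_width: 0.008
gripper_force: 0.6
```

Call:
send_rows(
  commands=[
    {"linear":[0.1,0,0],"spin":0,"jaw":-1},
    {"linear":[0.1,0,0],"spin":0,"jaw":-1},
  ],
)

```text
time: 13.6
ee_pos: [0.5091, 0.0949, 0.052]
tool_rot: [0.757, 0.654, -0.0, -0.0]
ft_force: [-1.6, -1.3, -0.4]
grip_width: 0.002
gripper_force: 0.6
```

Call:
send_rows(
  commands=[
    {"linear":[0.1,0,0],"spin":0,"jaw":-1},
    {"linear":[0.1,0,0],"spin":0,"jaw":-1},
  ],
)

```text
time: 13.8
ee_pos: [0.5093, 0.0969, 0.052]
tool_rot: [0.757, 0.654, -0.0, -0.0]
ft_force: [-1.6, -1.5, -1.0]
grip_width: 0.005
gripper_force: 0.6
```

Call:
send_rows(
  commands=[
    {"linear":[0.1,0,0],"spin":0,"jaw":-1},
    {"linear":[0.1,0,0],"spin":0,"jaw":-1},
  ],
)

```text
time: 14.0
ee_pos: [0.5096, 0.0989, 0.052]
tool_rot: [0.757, 0.654, -0.0, 0.0]
ft_force: [-1.5, 0.0, -0.8]
grip_width: 0.006
gripper_force: 0.6
```

Call:
send_rows(
  commands=[
    {"linear":[0.1,0,0],"spin":0,"jaw":-1},
    {"linear":[0.1,0,0],"spin":0,"jaw":-1},
  ],
)

```text
time: 14.2
ee_pos: [0.5099, 0.1009, 0.052]
tool_rot: [0.757, 0.654, -0.0, -0.0]
ft_force: [-1.1, -1.6, 1.2]
grip_width: 0.002
gripper_force: 0.6
```

Call:
send_rows(
  commands=[
    {"linear":[0.1,0,0],"spin":0,"jaw":-1},
    {"linear":[0.1,0,0],"spin":0,"jaw":-1},
  ],
)

```text
time: 14.4
ee_pos: [0.5102, 0.1029, 0.052]
tool_rot: [0.757, 0.654, -0.0, -0.0]
ft_force: [-1.8, -1.2, 0.1]
grip_width: 0.007
gripper_force: 0.6
```

Call:
send_rows(
  commands=[
    {"linear":[0.1,0,0],"spin":0,"jaw":-1},
    {"linear":[0.1,0,0],"spin":0,"jaw":-1},
  ],
)

```text
time: 14.6
ee_pos: [0.5105, 0.1048, 0.052]
tool_rot: [0.757, 0.654, -0.0, -0.0]
ft_force: [-1.0, -0.8, 0.1]
grip_width: 0.006
gripper_force: 0.6
```

Call:
send_rows(
  commands=[
    {"linear":[0.1,0,0],"spin":0,"jaw":-1},
    {"linear":[0.1,0,0],"spin":0,"jaw":-1},
  ],
)

```text
time: 14.8
ee_pos: [0.5107, 0.1064, 0.052]
tool_rot: [0.756, 0.654, -0.0, 0.0]
ft_force: [-0.9, -6.6, 0.9]
grip_width: 0.01
gripper_force: 3.3
```

Call:
send_rows(
  commands=[
    {"linear":[0.03,0,0],"spin":0,"jaw":-1},
    {"linear":[0,0,0],"spin":0,"jaw":-1},
  ],
)

```text
time: 15.0
ee_pos: [0.5107, 0.1064, 0.052]
tool_rot: [0.757, 0.654, -0.001, 0.0]
ft_force: [-1.0, -4.9, 0.9]
grip_width: 0.003
gripper_force: 2.4
```

Call:
send_rows(
  commands=[
    {"linear":[0.05,0,0],"spin":0,"jaw":-1},
    {"linear":[0,0,0],"spin":0,"jaw":-1},
  ],
)

```text
time: 15.2
ee_pos: [0.5108, 0.1064, 0.052]
tool_rot: [0.756, 0.654, -0.001, 0.0]
ft_force: [-0.8, -6.5, 0.4]
grip_width: 0.002
gripper_force: 3.4
```

Call:
send_rows(
  commands=[
    {"linear":[0.08,0,0],"spin":0,"jaw":-1},
    {"linear":[0,0,0],"spin":0,"jaw":-1},
  ],
)

```text
time: 15.4
ee_pos: [0.5108, 0.1065, 0.0521]
tool_rot: [0.756, 0.654, -0.001, 0.001]
ft_force: [-2.1, -10.0, 1.2]
grip_width: 0.007
gripper_force: 5.0
```

Call:
send_rows(
  commands=[
    {"linear":[0.06,0,0],"spin":0,"jaw":-1},
    {"linear":[0,0,0],"spin":0,"jaw":-1},
  ],
)

```text
time: 15.6
ee_pos: [0.5108, 0.1065, 0.0521]
tool_rot: [0.756, 0.654, -0.002, 0.001]
ft_force: [-2.5, -12.5, 1.9]
grip_width: 0.007
gripper_force: 6.2
```

Call:
send_rows(
  commands=[
    {"linear":[0.04,0,0],"spin":0,"jaw":-1},
    {"linear":[0,0,0],"spin":0,"jaw":-1},
    {"linear":[0,0,0],"spin":0,"jaw":-1},
  ],
)

```text
time: 15.9
ee_pos: [0.5108, 0.1065, 0.0521]
tool_rot: [0.756, 0.654, -0.002, 0.001]
ft_force: [-3.0, -13.4, 3.2]
grip_width: 0.002
gripper_force: 6.9
```

Call:
send_rows(
  commands=[
    {"linear":[-0.3,0,0],"spin":0,"jaw":-1},
    {"linear":[-0.3,0,0],"spin":0,"jaw":-1},
    {"linear":[0,0,0],"spin":0,"jaw":-1},
  ],
)

```text
time: 16.2
ee_pos: [0.5109, 0.1034, 0.0521]
tool_rot: [0.757, 0.653, 0.001, 0.0]
ft_force: [-0.1, 0.6, -0.2]
grip_width: 0.01
gripper_force: 0.0
```

Run:
```python
from h import *
from g import go
s=cap('side');go(.5108,.1065,.052,81.7)
f=cv2.resize(s['frame'][190:280,280:370],(600,600),interpolation=cv2.INTER_CUBIC)
cv2.imwrite('pics/o7.png',f[:,:,::-1])
```

```text
pos [0.5107 0.1036 0.0521] yaw 81.63 spin -0.07 tool shift cm [ 0.29 -0.04  0.01] F [ 0.06 -0.42  0.49] tilt [ 4.e-04  9.e-04 -1.e+00]
```

View pics/o7.png

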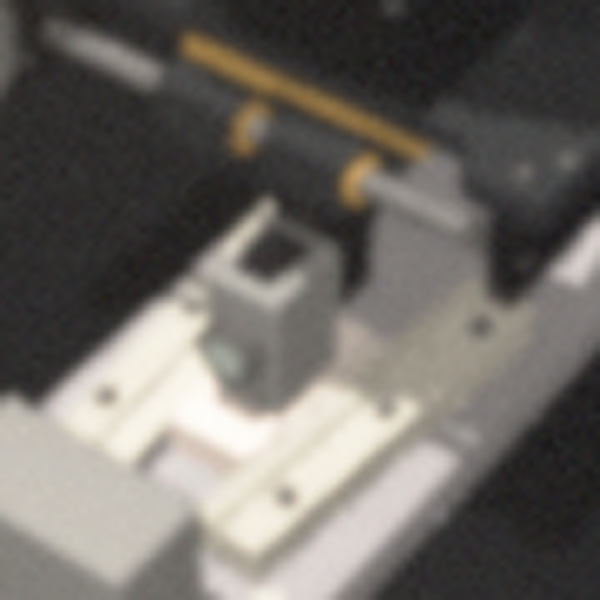

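The last view shows the foot tight between the cheeks, flat and straight, with the housing at (270,310) short of the lamp block. I push once more to confirm.

Call:
send_rows(
  commands=[
    {"linear":[0.1,0,0],"spin":0,"jaw":-1},
    {"linear":[0.1,0,0],"spin":0,"jaw":-1},
    {"linear":[0.1,0,0],"spin":0,"jaw":-1},
    {"linear":[0.1,0,0],"spin":0,"jaw":-1},
    {"linear":[0,0,0],"spin":0,"jaw":-1},
  ],
)

```text
time: 16.75
ee_pos: [0.5108, 0.1064, 0.052]
tool_rot: [0.756, 0.654, -0.001, 0.0]
ft_force: [-0.8, -5.4, 1.2]
grip_width: 0.001
gripper_force: 2.8
```

Call:
send_rows(
  commands=[
    {"linear":[0.1,0,0],"spin":0,"jaw":-1},
    {"linear":[0.1,0,0],"spin":0,"jaw":-1},
    {"linear":[0.03,0,0],"spin":0,"jaw":-1},
    {"linear":[0,0,0],"spin":0,"jaw":-1},
  ],
)

```text
time: 17.15
ee_pos: [0.5108, 0.1066, 0.0521]
tool_rot: [0.756, 0.655, -0.002, 0.001]
ft_force: [-1.4, -14.5, 2.1]
grip_width: 0.008
gripper_force: 7.3
```

Firm at about 14.5 N with no further travel. I back off and lift clear.

Call:
send_rows(
  commands=[
    {"linear":[-0.3,0,0],"spin":0,"jaw":-1},
    {"linear":[-0.8,0,0],"spin":0,"jaw":-1},
    {"linear":[-1.5,0,0],"spin":0,"jaw":-1},
    {"linear":[-1,0,-2],"spin":0,"jaw":-1},
    {"linear":[0,0,-3],"spin":0,"jaw":-1},
  ],
)

```text
time: 17.65
ee_pos: [0.5042, 0.0724, 0.101]
tool_rot: [0.757, 0.653, -0.002, -0.002]
ft_force: [0.3, -0.1, -0.9]
grip_width: 0.001
gripper_force: 0.0
```

Call:
send_rows(
  commands=[
    {"linear":[-2,0,-3],"spin":0,"jaw":-1},
    {"linear":[-4,0,-3],"spin":0,"jaw":-1},
    {"linear":[-4,0,-2],"spin":0,"jaw":-1},
    {"linear":[-2,0,0],"spin":0,"jaw":-1},
    {"linear":[0,0,0],"spin":0,"jaw":-1},
  ],
)

```text
time: 18.15
ee_pos: [0.4887, -0.0477, 0.1829]
tool_rot: [0.758, 0.652, 0.0, 0.001]
ft_force: [-0.4, 0.1, 0.6]
grip_width: 0.006
gripper_force: 0.0
```

Run:
```python
from h import *
a=cv2.imread('pics/o7.png'); s=cap('side')
f=cv2.resize(s['frame'][190:280,280:370],(600,600),interpolation=cv2.INTER_CUBIC)[:,:,::-1]
T=a[200:420,190:340];r=cv2.matchTemplate(f.copy(),T,cv2.TM_CCOEFF_NORMED);print(cv2.minMaxLoc(r)[1:4:2],'was (190,200); 6.67 px/px')
print(job.hand_in())
```

```text
(0.726144015789032, (176, 214)) was (190,200); 6.67 px/px
the job is handed in; nothing more can be done
None
```

The carriage is wedged between the cheeks; two pushes, about 13.4 N and 14.5 N, moved it no further, and the arm is clear and the job handed in. A rough picture match after I let go shifted about 2 pixels (a few millimetres if real, weak match at 0.73, with the gripper gone from view), and I handed in without checking it.

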